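# Slide the glass-plate carrier home on the light box and switch the lamp on

### The job

Get the old glass negative ready for viewing: with a fingertip, push the plate carrier gently along the light box's rails until you feel it drop into the locating notches over the white window, then press the lamp button on the light box fully down and let go. Only push: do not lift or force the carrier, leave the other things on and around the light box where they stand, and finish clear of everything.

Things in the scene. Friction and masses are not known exactly. Their poses are not given: they have to be found in the camera images.
- lightbox: Fixed flat aluminium light box, 250 mm wide, 540 mm long, grey deck 40 mm above the table, white window, two straight rails. Origin at table height midway between the rails; y runs along the rails the way the carrier must be pushed, x across, z up. The housing spans x -100 to +150, y -250 to +290 mm.
- rails_mid (a point): Midway between the two rails (light box x 0, y +5) at the height of the tops of their white running strips, 50 mm above the table. Each strip is 20 mm wide and 460 mm long (y -225 to +235 on the light box, small end stops there), with an aluminium guide lip outside it, top 11 mm above the strip; 153 mm between lips. The deck between the strips is free over 113 mm.
- seat (a point): Where the carrier's origin lies when it has dropped into the notches: light box x 0, y +90, z +45 mm, axes parallel. Each rail has two square-ended cross notches 17 mm long, 5 mm deep: one in its inner half 85 mm ahead (+y) of this point, one in its outer half 85 mm behind. The rails go on beyond them. Pushed at up to about 30 mm/s the carrier drops in softly; pushed fast it slams into the notches' ends.
- carrier: Plate carrier, loose on the rails: black frame board 150 mm wide (x), 200 long (y), 10 thick, holding a dark glass negative, about 0.55 kg, on four white pads 6 mm high. Origin amid its length and width at the pads' undersides; y = push direction. Starts 70 to 150 mm short of the notches. All pads drop 5 mm together into the notches; the board's top is then flush with the guide lips.
- finger_bar (a point): Centre of the carrier's trailing face, where it is pushed towards +y (carrier x 0, y -100, z +19 mm). There a black upright bar, 100 mm wide (x), 8 mm thick, stands on the trailing edge; board edge and bar form one flat upright face from 13 mm below to 13 mm above this point. It slides with 1 to 4 N; once dropped it stops hard against the notches' ends (2.5 mm of play each way).
- lamp_button (a joint): Travel of the lamp button: 0 released, 0.005 m fully down. It springs back; fully down takes 4.5 N.
- lamp_button_top (a point): Centre of the top of the lamp button, a round grey push button 22 mm across in a black housing on the light box's deck near the end towards which the carrier is pushed (light box x -30, y +262 mm). It is pressed straight down.
- loupe: Black magnifying loupe, 42 mm across, 46 mm high, standing on the light box's deck beside the far rail. Origin at its underside. Leave it alone.
- paperweight: Small brass paperweight, 36 mm across, 34 mm high, standing on the end of the light box's deck. Origin at its underside. Leave it alone.
- pencil_cup: Dark steel cup with pencils, 72 mm across, pencils to 156 mm high. Origin at its underside. Leave it alone.
- dust_brush: Brush 180 mm long lying on the table. Leave it alone.
- tape_roll: Roll of paper tape lying flat, 84 mm across, 22 mm high. Origin at its underside. Leave it alone.
- blower: Black rubber dust blower, 58 mm across, 105 mm high, standing. Origin at its underside. Leave it alone.
Things that resemble listed ones, but are neither listed nor needed, are in the scene too. There is more than one size of the carrier; the job needs the larger.

How it is judged:
On the way, in this order (a step that is already met when the one before it is completed fails the run):
1. the carrier has dropped into the notches (z of carrier in the frame of seat below 0.0015 m and horizontal distance between carrier and seat below 0.005 m and angle between the z axis of carrier and the z axis of lightbox, either way round below 0.02 rad), for 0.2 s.
2. the lamp button is pressed down (value of joint lamp_button above 0.004 m), for 0.05 s.
At the end, for the whole second after the job is handed in: The carrier rests flat in the notches (within 1.5 mm of its seated height, 5 mm of the seat horizontally, tilted less than 0.02 rad), the lamp button has been pressed at least 4 mm down after that and is released again (all of step 1 and linear speed of carrier below 0.01 m/s and value of joint lamp_button below 0.001 m); the robot touches nothing.
It fails at once if the carrier is lifted or tipped off its rails (z of carrier in the frame of seat above 0.012 m or angle between carrier's own z axis and vertical above 0.12 rad).
It fails at once if the carrier is forced (pushed with more than 40 N) (contact force between the fingers and carrier above 40 N).
It fails at once if the lamp button is pressed while the carrier is not in its notches (value of joint lamp_button above 0.004 m and z of carrier in the frame of seat above 0.003 m).
It fails at once if another thing is moved by more than 30 mm or the loupe or paperweight is knocked over (distance of any of loupe, paperweight, pencil_cup, dust_brush, tape_roll, blower from where it was at the start of the episode above 0.03 m or angle between any of loupe, paperweight's own z axis and vertical above 0.5 rad).
It also fails if it takes over 48 s, if anything falls off the work surface, if the arm or the gripper's body presses on something with over 40 N, if the wrist force passes 120 N, or if a joint passes its speed limit or range.

### The arm

A 7-joint arm with a two-finger parallel gripper is mounted at the origin on the work surface. World frame = base frame: x ahead of the robot, y to its left, z up, the work surface at z = 0. Lengths are in m, angles in rad, forces in N, time in s.
With the tool pointing down it reaches from about 0.4 to 0.875 m from the base axis. Payload 6.5 kg.
Tool frame: the origin (TCP) lies at the very end of the fingers, on their centre line; the grasp point (between the pads) lies 19 mm behind it (grasp_offset is the distance from the TCP to the grasp point, in m); z points along the fingers, y is the line along which they close (so a half turn about z gives the same grasp; the last joint's range is limited). The gripper opens to 88 mm and grips with 3 to 60 N. Pads are 18 mm wide; open, the fingers measure 123 mm over their backs; the gripper's body (75 mm by 187 mm) begins 45 mm behind the grasp point.
Start: joints at [-1.248, 0.536, -0.004, 1.538, 0.003, 1.067, -0.071], TCP at [0.246, 0.601, 0.239] pointing down, gripper open.
Joint ranges: [-2.7, 2.7], [-0.37, 2.16], [-1.27, 1.26], [0.24, 2.4], [-1.31, 4.45], [0.19, 1.91], [-2.76, 2.76]. Speed limits (rad/s): [2.39, 2.39, 3.14, 3.14, 3.14, 3.14, 3.14].

### API

Orientations are given as a unit quaternion [w, x, y, z].
In Python, from workcell import observe, grab_frame, calibration, sign_off, grasp_offset gives the robot as it stands.
- The arm moves only by the tool play_rows, never from a script. Its argument "plan" is a list of rows, each an object of numbers: "x", "y", "z": the shift along the tool's x, y, z in units of 2.5 cm (1.0 is 2.5 cm); "wx", "wy", "wz": the turn, a rotation vector about the tool's x, y, z in units of 4 degrees (1.0 is 4 degrees). A call has 1 to 12 rows; each row shifts and turns the commanded pose from where the row before left it, along the tool's axes as they then stand; what a row does not reach is not made up. A row lasts 1/12 s, in which the tool goes at most 41.7 mm and 7.16 degrees, less where a joint would pass 70% of its speed; a pose out of reach is approached as far as the arm can. A call with a number of a shift or a turn outside -1 to 1 is refused whole. A call with a gripper value outside its range is refused whole. "grip" is the finger opening in mm, from 0 to 88.1, set as the call begins (left out, the last holds). The fingers move at their own pace and stop on an object; "squeeze" is the grip in N (left out, the last holds). Time passes only in rows, so rows that do not move let the fingers close. It gives the time, the measured TCP pose, the force, the opening and the grip force at its end, in the units of the state.
- observe(): the state, without advancing time (a new reading comes with each control period).
- grab_frame(name): name is "side" or "top"; returns the picture (480x640x3 uint8, red, green, blue); there is no depth.
- calibration(name): a dict with "fx", "fy", "cx", "cy" (pixels), "D" ([k1, k2, p1, p2, k3] as OpenCV has them; the pictures are not rectified), "camera_from_world" (4x4, takes a point from world to camera coordinates). Camera axes: x right, y up, looking along -z (the intrinsics and any distortion apply to the point x, -y, -z); pixel columns grow to the right and rows downward; lengths in m; the calibration is good to about 2 mm. A picture is of the moment at which its call begins. calibration takes no time and is no camera call.
- sign_off(): hands the job in; it is judged then, once.
The state is a dict: "clock": time; "joints": joint angles; "joint_vel": joint speeds; "tau": joint torques, N m; "ee_pos": TCP position; "ee_rot": TCP orientation; "ft_force": force on the tool from outside, world axes, zero at the start; "wrist_torque": the same for the moment, N m; "finger_gap": opening from 0.0 (shut) to 1.0 (fully open); "finger_force": force on a finger pad.
Only numpy, scipy, OpenCV 4.12 (cv2) and the standard library are available. Lean on these libraries where they do the work, as an engineer would, in place of code of your own. Each camera call takes 0.05 s, during which the arm holds its last target. There are 200 camera calls.

## Working session

There is one attempt and no reset: what is moved stays moved. The work goes in short steps, Python scripts to look and compute and a tool call to move; the robot and the scene stay as the last step left them, time stands still between calls to the robot, and variables do not carry over. Pictures are saved under pics/ and viewed, at most 10 in all, crops included, and the job is handed in when it is done.

Besides the shell and the picture viewer there is one more tool, called after "Request:" as name([rows], argument=value, ...), one row to a line, values as JSON. play_rows: Moves the arm, as the interface text tells. Shifts and turns lie within -1 to 1; 1 stands for 2.5 cm of shift or 4 degrees of turn. Its arguments: {"type":"object","properties":{"plan":{"type":"array"},"grip":{"type":"number"},"squeeze":{"type":"number"}},"required":["plan"]}

```bash
mkdir -p pics
python3 - <<'E'
from workcell import *
import cv2
print(observe())
for n in("top","side"):
    f=grab_frame(n); cv2.imwrite(f"pics/{n}0.png",f[:,:,::-1]); c=calibration(n); print(n,c)
E
```

```text
{'clock': 0.0, 'joints': array([-1.24823106,  0.53715461, -0.0044358 ,  1.53886069,  0.00260009,
        1.06729539, -0.07120549]), 'joint_vel': array([-1.29494775e-03,  8.25446781e-05, -2.16071949e-05,  3.67960754e-03,
       -1.09011836e-03,  1.35585207e-03, -3.21251352e-04]), 'tau': array([-1.91572435e-04, -5.70980895e+01,  9.90954861e-01, -2.51606798e+01,
       -5.61616919e-02,  1.79875345e-02,  1.65163819e-04]), 'ee_pos': array([0.24616569, 0.60092309, 0.23785144]), 'ee_rot': array([-1.02435908e-04,  1.93129345e-01,  9.81172932e-01, -8.49996644e-04]), 'ft_force': array([ 0.05616591,  0.3280796 , -0.61666255]), 'wrist_torque': array([ 0.01518308, -0.02328206,  0.01174129]), 'finger_force': 0.0, 'finger_gap': 1.0009140732526127}
top {'fx': 529.7213453255891, 'fy': 529.7213453255891, 'cx': 327.6914429974664, 'cy': 246.24626466218598, 'D': array([-0.13113756,  0.        ,  0.        ,  0.        ,  0.        ]), 'camera_from_world': array([[-1.24415067e-03, -9.99840923e-01, -1.77926993e-02,
         2.82284197e-02],
       [ 9.86700012e-01, -4.11956505e-03,  1.62499585e-01,
        -5.17201400e-01],
       [-1.62547033e-01, -1.73538826e-02,  9.86548177e-01,
        -1.34437848e+00],
       [ 0.00000000e+00,  0.00000000e+00,  0.00000000e+00,
         1.00000000e+00]])}
side {'fx': 475.4088653460379, 'fy': 475.4088653460379, 'cx': 313.26465334609395, 'cy': 243.29661730953134, 'D': array([-0.09248162,  0.        ,  0.        ,  0.        ,  0.        ]), 'camera_from_world': array([[-0.97999108, -0.19903273,  0.00185813,  0.49855928],
       [ 0.12210595, -0.59379672,  0.79529591, -0.12097794],
       [-0.15718656,  0.77960979,  0.60621857, -1.00380353],
       [ 0.        ,  0.        ,  0.        ,  1.        ]])}
```

View pics/top0.png

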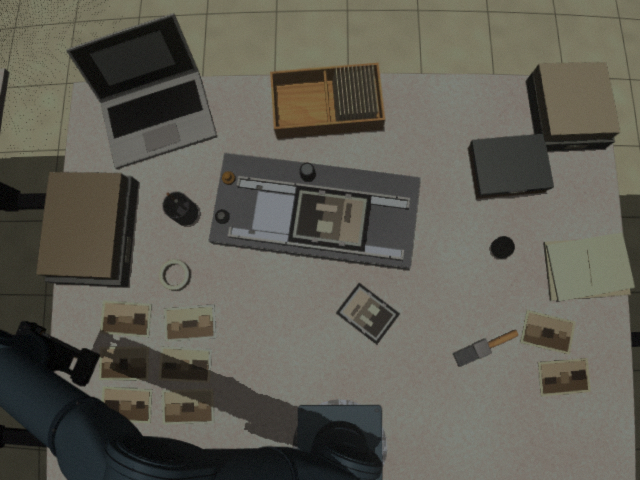

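View pics/side0.png

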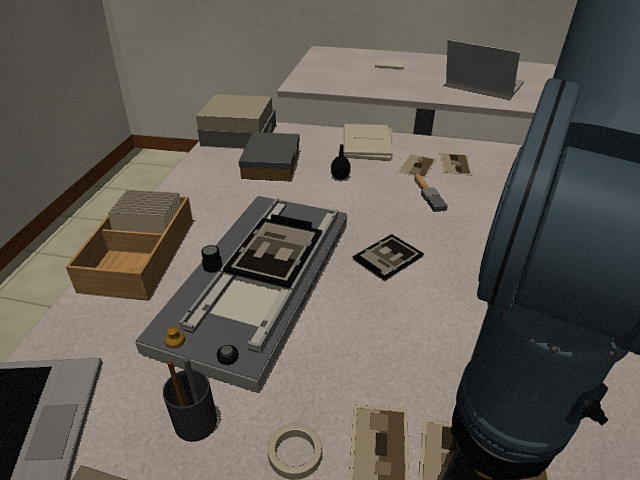

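The top view shows the light box with corners at about (224,153), (420,178), (411,269) and (209,241). The carrier is at (330,218), the window to its left (270,210), the button at (222,216), the loupe at (308,172) and the paperweight at (229,178). The push direction is image left, roughly world +y. The side view agrees, with the cup beyond the button end. I'll enlarge it for the corners.

```bash
cat > h.py <<'E'
import numpy as np, cv2
from workcell import *
def ray(n,uv):
    c=calibration(n); K=np.array([[c['fx'],0,c['cx']],[0,c['fy'],c['cy']],[0,0,1]])
    p=cv2.undistortPoints(np.array(uv,float).reshape(-1,1,2),K,c['D']).reshape(-1,2)
    M=c['camera_from_world']; R=M[:3,:3]; o=-R.T@M[:3,3]
    return o,np.c_[p[:,0],-p[:,1],-np.ones(len(p))]@R
def plane(n,uv,z):
    o,d=ray(n,uv); return o+d*((z-o[2])/d[:,2])[:,None]
def pix(n,P):
    c=calibration(n); K=np.array([[c['fx'],0,c['cx']],[0,c['fy'],c['cy']],[0,0,1]])
    M=np.diag([1,-1,-1,1])@c['camera_from_world']; 
    return cv2.projectPoints(np.array(P,float).reshape(-1,3),cv2.Rodrigues(M[:3,:3])[0],M[:3,3],K,c['D'])[0].reshape(-1,2)
E
python3 - <<'E'
import cv2
a=cv2.imread('pics/top0.png')[145:280,200:430]
cv2.imwrite('pics/c1.png',cv2.convertScaleAbs(cv2.resize(a,None,fx=3.4,fy=3.4,interpolation=cv2.INTER_CUBIC),alpha=1.5))
E
```

```text
(no output)
```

View pics/c1.png

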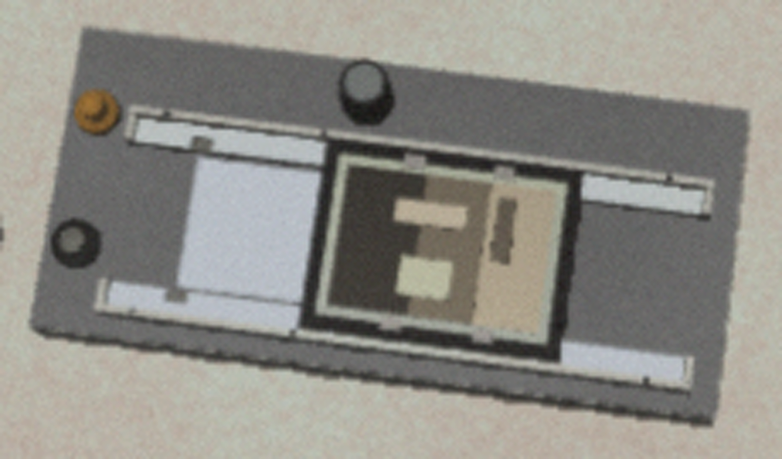

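The crop shows the upper strip from about (134,116) to (708,214) and the lower from (108,283) to (689,385). The carrier's corners are at (329,141), (581,175), (558,358) and (301,327), the button at (75,242). Next I'll fit the pose.

Run:
```python
from h import *
f=lambda a:np.array(a,float)/3.4+[200,145]-0.35
pts=[((136,116),(.0765,.235,.05)),((132,142),(.0565,.235,.05)),((709,186),(.0765,-.225,.05)),((706,214),(.0565,-.225,.05)),
((110,283),(-.0565,.235,.05)),((106,308),(-.0765,.235,.05)),((690,358),(-.0565,-.225,.05)),((687,385),(-.0765,-.225,.05)),
((82,28),(.15,.29,.04)),((749,108),(.15,-.25,.04))]
W=np.array([plane("top",[f(p)],l[2])[0] for p,l in pts]); L=np.array([l for _,l in pts])
a=W[:,:2]-W[:,:2].mean(0); b=L[:,:2]-L[:,:2].mean(0)
th=np.arctan2((b[:,0]*a[:,1]-b[:,1]*a[:,0]).sum(),(a*b).sum())
R=np.array([[np.cos(th),-np.sin(th)],[np.sin(th),np.cos(th)]]); t=W[:,:2].mean(0)-R@L[:,:2].mean(0)
print("th",th,np.degrees(th),"t",t); print("res mm",((W[:,:2]-L[:,:2]@R.T-t)*1000).round(1).tolist())
np.savez('lb.npz',R=R,t=t,th=th)
c=plane("top",f([(329,141),(581,175),(558,358),(301,327)]),.066)[:,:2]
print("carrier lb",((c-t)@R*1000).round(1))
for n,uv,z in(("button",(72,238),.06),("loupe",(365,80),.086),("weight",(97,103),.07)):
    w=plane("top",[f(uv)],z)[0,:2]; print(n,w,((w-t)@R*1000).round(1))
g=lambda x,y:(R@[x,y]+t).round(4)
print("seat",g(0,.09),"btn",g(-.03,.262))
# side view check: project features
for l in((.15,.29,.04),(-.1,.29,.04),(-.1,-.25,.04),(-.03,.262,.06)): print(l,pix("side",[[*g(l[0],l[1]),l[2]]]).round(0))
# pencil cup, side/top two view
w=plane("top",[(182,208)],.1)[0];print("cup",w,((w[:2]-t)@R*1000).round())
# button height: closest ray between views
o1,d1=ray("top",[f((74,238))]);o2,d2=ray("side",[(228,350)])
s=np.linalg.lstsq(np.c_[d1[0],-d2[0]],o2-o1,rcond=None)[0];print("btn 2view",o1+s[0]*d1[0],o2+s[1]*d2[0])
```

```text
th -0.13315366265867795 -7.629142897050955 t [0.59192308 0.04358015]
res mm [[1.6, -3.5], [0.2, -3.7], [3.0, 3.1], [0.5, 3.4], [-0.9, -4.8], [-0.8, -4.9], [-0.6, 3.8], [-1.6, 3.9], [-1.2, 0.0], [-0.4, 2.5]]
carrier lb [[  72.8   75.3]
 [  70.6 -121.1]
 [ -73.2 -120.6]
 [ -74.6   75.7]]
button [0.59998313 0.30814181] [-27.1 263.3]
loupe [0.71670666 0.07978043] [118.9  52.4]
weight [0.70552466 0.29009405] [ 79.9 259.4]
seat [0.6039 0.1328] btn [0.597  0.3072]
(0.15, 0.29, 0.04) [[136. 340.]]
(-0.1, 0.29, 0.04) [[260. 379.]]
(-0.1, -0.25, 0.04) [[347. 212.]]
(-0.03, 0.262, 0.06) [[229. 348.]]
cup [0.60937682 0.40160406 0.1       ] [-30. 357.]
btn 2view [0.60099494 0.30757908 0.05550536] [0.59864169 0.30719802 0.05488287]
```

Pose fit: the light box is at (0.592, 0.044) with yaw -7.6°. The carrier centre is at light box y ≈ -23 mm, about 113 mm short of the notches and inside the given 70-150 mm. The button is at (0.598, 0.307) and its two-view height is 0.055 m. I'll turn the tool so its x is light box y and its y is light box x, with the gripper shut, then travel.

Request:
play_rows([
  {"wz": 1},
  {"wz": 1},
  {"wz": 1},
  {"wz": 1},
  {"wz": 1},
  {"wz": 1},
  {"wz": 1},
  {"wz": 1},
  {"wz": 1},
  {"wz": 1},
  {"wz": 1},
  {"wz": 1},
], grip=0)

```text
$.plan[0]: bad value
```

Request:
play_rows([
  {"wz": 1},
  {"wz": 1},
  {"wz": 1},
  {"wz": 1},
  {"wz": 1},
  {"wz": 1},
  {"wz": 0.8},
  {"x": -0.3, "y": 0.2},
  {"x": -1, "y": 0.6},
  {"x": -1, "y": 0.6},
  {"x": -1, "y": 0.6},
  {"x": -1, "y": 0.6},
])

```text
$.plan[0]: bad value
```

Request:
play_rows([
  {"x": -1, "y": 0.6},
  {"x": -1, "y": 0.6},
  {"x": -1, "y": 0.6},
  {"x": -1, "y": 0.6},
  {"x": -1, "y": 0.6},
  {"x": -1, "y": 0.6},
  {"x": -1, "y": 0.6},
  {"x": -1, "y": 0.6},
  {"x": -1, "y": 0.6},
  {"x": -1, "y": 0.6},
  {"x": -1, "y": 0.6},
  {"x": -1, "y": 0.6},
])

```text
$.plan[0]: bad value
```

Request:
play_rows([
  {"x": -1, "y": 0.6},
  {"x": -1, "y": 0.6},
  {"x": -1, "y": 0.6},
  {"x": -1, "y": 0.6},
  {"x": -1, "y": 0.6},
  {"x": -1, "y": 0.6},
  {"x": -1, "y": 0.6},
  {"x": -1, "y": 0.6},
  {"x": -1, "y": 0.6},
  {"x": -1, "y": 0.6},
  {},
  {},
])

```text
$.plan[0]: bad value
```

```bash
cat > s.py <<'E'
from h import *
from scipy.spatial.transform import Rotation as Ro
z=np.load('lb.npz'); s=observe(); p=s['ee_pos']; q=s['ee_rot']
Rm=Ro.from_quat([q[1],q[2],q[3],q[0]]).as_matrix()
print("t",round(s['clock'],2),"lb mm",((p[:2]-z['t'])@z['R']*1000).round(1),"z",(p[2]*1000).round(1),"tooly deg",np.degrees(np.arctan2(Rm[1,1],Rm[0,1])).round(2),"tz",Rm[:,2].round(4),"F lb",(s['ft_force'][:2]@z['R']).round(2),s['ft_force'][2].round(2),"j7",s['joints'].round(2),"gap",round(s['finger_gap'],3))
E
python3 s.py
```

```text
t 0.1 lb mm [-416.7  506.6] z 237.9 tooly deg 67.73 tz [-5.0e-04 -1.5e-03 -1.0e+00] F lb [-0.37 -0.15] 0.21 j7 [-1.25  0.54 -0.    1.54  0.    1.07 -0.07] gap 1.005
```

The rows probably need all six numbers.

Request:
play_rows([
  {"x": 0, "y": 0, "z": 0, "wx": 0, "wy": 0, "wz": 1},
  {"x": 0, "y": 0, "z": 0, "wx": 0, "wy": 0, "wz": 1},
  {"x": 0, "y": 0, "z": 0, "wx": 0, "wy": 0, "wz": 1},
  {"x": 0, "y": 0, "z": 0, "wx": 0, "wy": 0, "wz": 1},
  {"x": 0, "y": 0, "z": 0, "wx": 0, "wy": 0, "wz": 1},
  {"x": 0, "y": 0, "z": 0, "wx": 0, "wy": 0, "wz": 1},
  {"x": 0, "y": 0, "z": 0, "wx": 0, "wy": 0, "wz": 1},
  {"x": 0, "y": 0, "z": 0, "wx": 0, "wy": 0, "wz": 1},
  {"x": 0, "y": 0, "z": 0, "wx": 0, "wy": 0, "wz": 1},
  {"x": 0, "y": 0, "z": 0, "wx": 0, "wy": 0, "wz": 1},
  {"x": 0, "y": 0, "z": 0, "wx": 0, "wy": 0, "wz": 1},
  {"x": 0, "y": 0, "z": 0, "wx": 0, "wy": 0, "wz": 1},
], grip=0)

```text
clock: 1.1
ee_pos: [0.2462, 0.6011, 0.2382]
ee_rot: [0.0, 0.577, 0.817, -0.0]
ft_force: [-0.5, 0.3, -0.2]
finger_gap: 0.117
finger_force: 0.0
```

Request:
play_rows([
  {"x": 0, "y": 0, "z": 0, "wx": 0, "wy": 0, "wz": 1},
  {"x": 0, "y": 0, "z": 0, "wx": 0, "wy": 0, "wz": 1},
  {"x": 0, "y": 0, "z": 0, "wx": 0, "wy": 0, "wz": 1},
  {"x": 0, "y": 0, "z": 0, "wx": 0, "wy": 0, "wz": 1},
  {"x": 0, "y": 0, "z": 0, "wx": 0, "wy": 0, "wz": 1},
  {"x": 0, "y": 0, "z": 0, "wx": 0, "wy": 0, "wz": 1},
  {"x": 0, "y": 0, "z": 0, "wx": 0, "wy": 0, "wz": 0.8},
  {"x": -0.5, "y": 0.3, "z": 0, "wx": 0, "wy": 0, "wz": 0},
  {"x": -1, "y": 0.6, "z": 0, "wx": 0, "wy": 0, "wz": 0},
  {"x": -1, "y": 0.6, "z": 0, "wx": 0, "wy": 0, "wz": 0},
  {"x": -1, "y": 0.6, "z": 0, "wx": 0, "wy": 0, "wz": 0},
  {"x": -1, "y": 0.6, "z": 0, "wx": 0, "wy": 0, "wz": 0},
])

```text
clock: 2.1
ee_pos: [0.2988, 0.4796, 0.2383]
ee_rot: [0.0, 0.752, 0.66, -0.0]
ft_force: [0.4, 1.9, 0.6]
finger_gap: 0.004
finger_force: 0.0
```

Request:
play_rows([
  {"x": -1, "y": 0.6, "z": 0, "wx": 0, "wy": 0, "wz": 0},
  {"x": -1, "y": 0.6, "z": 0, "wx": 0, "wy": 0, "wz": 0},
  {"x": -1, "y": 0.6, "z": 0, "wx": 0, "wy": 0, "wz": 0},
  {"x": -1, "y": 0.6, "z": 0, "wx": 0, "wy": 0, "wz": 0},
  {"x": -1, "y": 0.6, "z": 0, "wx": 0, "wy": 0, "wz": 0},
  {"x": -1, "y": 0.6, "z": 0, "wx": 0, "wy": 0, "wz": 0},
  {"x": -1, "y": 0.6, "z": 0, "wx": 0, "wy": 0, "wz": 0},
  {"x": -1, "y": 0.6, "z": 0, "wx": 0, "wy": 0, "wz": 0},
  {"x": -1, "y": 0.6, "z": 0, "wx": 0, "wy": 0, "wz": 0},
  {"x": -1, "y": 0.6, "z": 0, "wx": 0, "wy": 0, "wz": 0},
  {"x": -1, "y": 0.6, "z": 0, "wx": 0, "wy": 0, "wz": 0},
  {"x": -1, "y": 0.6, "z": 0, "wx": 0, "wy": 0, "wz": 0},
])

```text
clock: 3.1
ee_pos: [0.4382, 0.1589, 0.2386]
ee_rot: [-0.0, 0.752, 0.66, -0.0]
ft_force: [-0.2, 0.1, -0.6]
finger_gap: 0.007
finger_force: 0.0
```

Request:
play_rows([
  {"x": -1, "y": 0.6, "z": 0, "wx": 0, "wy": 0, "wz": 0},
  {"x": -1, "y": 0.6, "z": 0, "wx": 0, "wy": 0, "wz": 0},
  {"x": -1, "y": 0.6, "z": 0, "wx": 0, "wy": 0, "wz": 0},
  {"x": -1, "y": 0.6, "z": 0, "wx": 0, "wy": 0, "wz": 0},
  {"x": -1, "y": 0.6, "z": 0, "wx": 0, "wy": 0, "wz": 0},
  {"x": -1, "y": 0.6, "z": 0, "wx": 0, "wy": 0, "wz": 0},
  {"x": -1, "y": 0.6, "z": 0, "wx": 0, "wy": 0, "wz": 0},
  {"x": -1, "y": 0.6, "z": 0, "wx": 0, "wy": 0, "wz": 0},
  {"x": -1, "y": 0.6, "z": 0, "wx": 0, "wy": 0, "wz": 0},
  {"x": -1, "y": 0.6, "z": 0, "wx": 0, "wy": 0, "wz": 0},
  {"x": 0, "y": 0, "z": 0, "wx": 0, "wy": 0, "wz": 0},
  {"x": 0, "y": 0, "z": 0, "wx": 0, "wy": 0, "wz": 0},
])

```text
clock: 4.1
ee_pos: [0.5542, -0.1089, 0.2384]
ee_rot: [0.0, 0.753, 0.658, -0.0]
ft_force: [-0.3, 1.0, -0.5]
finger_gap: 0.004
finger_force: 0.0
```

```bash
python3 s.py
```

```text
t 4.1 lb mm [ -17.2 -156.1] z 238.4 tooly deg -7.66 tz [-6.e-04 -9.e-04 -1.e+00] F lb [-0.39  0.93] -0.47 j7 [-0.32  0.44  0.57  1.8  -0.28  0.99  0.23] gap 0.004
```

Request:
play_rows([
  {"x": -0.6, "y": 0.7, "z": 0.5, "wx": 0, "wy": 0, "wz": 0},
  {"x": 0, "y": 0, "z": 1, "wx": 0, "wy": 0, "wz": 0},
  {"x": 0, "y": 0, "z": 1, "wx": 0, "wy": 0, "wz": 0},
  {"x": 0, "y": 0, "z": 1, "wx": 0, "wy": 0, "wz": 0},
  {"x": 0, "y": 0, "z": 1, "wx": 0, "wy": 0, "wz": 0},
  {"x": 0, "y": 0, "z": 1, "wx": 0, "wy": 0, "wz": 0},
  {"x": 0, "y": 0, "z": 0.8, "wx": 0, "wy": 0, "wz": 0},
  {"x": 0, "y": 0, "z": 0.5, "wx": 0, "wy": 0, "wz": 0},
  {"x": 0, "y": 0, "z": 0.3, "wx": 0, "wy": 0, "wz": 0},
  {"x": 0, "y": 0, "z": 0.1, "wx": 0, "wy": 0, "wz": 0},
  {"x": 0, "y": 0, "z": 0, "wx": 0, "wy": 0, "wz": 0},
  {"x": 0, "y": 0, "z": 0, "wx": 0, "wy": 0, "wz": 0},
])

```text
clock: 5.1
ee_pos: [0.5705, -0.1242, 0.0597]
ee_rot: [0.001, 0.752, 0.66, 0.001]
ft_force: [0.2, -0.7, -0.7]
finger_gap: 0.003
finger_force: 0.0
```

```bash
python3 s.py
python3 - <<'E'
from h import *
a=grab_frame("side")[170:320,150:400,::-1]
cv2.imwrite('pics/s1.png',cv2.convertScaleAbs(cv2.resize(a,None,fx=3.2,fy=3.2,interpolation=cv2.INTER_CUBIC),alpha=1.4))
E
```

```text
t 5.1 lb mm [   1.  -169.2] z 59.7 tooly deg -7.47 tz [ 1.5e-03 -1.0e-04 -1.0e+00] F lb [ 0.32 -0.71] -0.68 j7 [-0.18  0.72  0.43  1.85 -0.45  0.68  0.39] gap 0.003
```

View pics/s1.png

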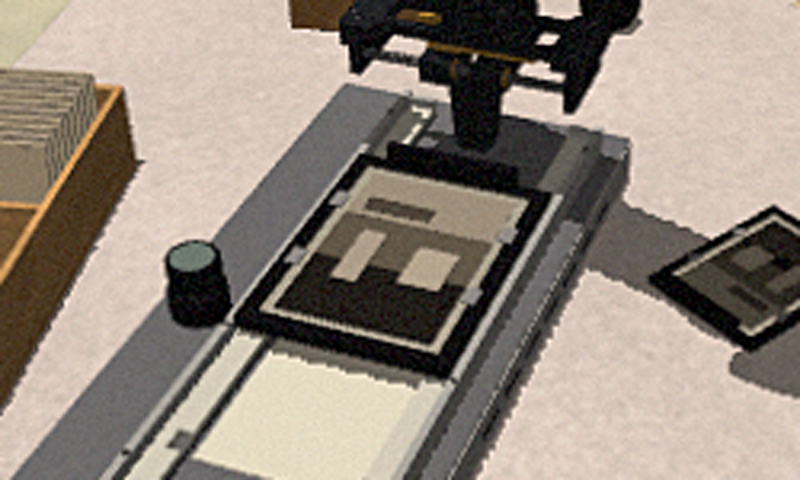

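The fingertip at crop (475,140) stands behind the bar (450,165), centred between the rails with a clear gap. I'll close in and push slowly.

Request:
play_rows([
  {"x": 0.3, "y": 0, "z": 0.1, "wx": 0, "wy": 0, "wz": 0},
  {"x": 0.3, "y": 0, "z": 0, "wx": 0, "wy": 0, "wz": 0},
  {"x": 0.3, "y": 0, "z": 0, "wx": 0, "wy": 0, "wz": 0},
  {"x": 0.1, "y": 0, "z": 0, "wx": 0, "wy": 0, "wz": 0},
  {"x": 0.1, "y": 0, "z": 0, "wx": 0, "wy": 0, "wz": 0},
  {"x": 0.1, "y": 0, "z": 0, "wx": 0, "wy": 0, "wz": 0},
  {"x": 0.1, "y": 0, "z": 0, "wx": 0, "wy": 0, "wz": 0},
  {"x": 0.1, "y": 0, "z": 0, "wx": 0, "wy": 0, "wz": 0},
  {"x": 0.1, "y": 0, "z": 0, "wx": 0, "wy": 0, "wz": 0},
  {"x": 0.1, "y": 0, "z": 0, "wx": 0, "wy": 0, "wz": 0},
  {"x": 0.1, "y": 0, "z": 0, "wx": 0, "wy": 0, "wz": 0},
  {"x": 0.1, "y": 0, "z": 0, "wx": 0, "wy": 0, "wz": 0},
])

```text
clock: 6.15
ee_pos: [0.5755, -0.0806, 0.0563]
ee_rot: [0.0, 0.752, 0.659, -0.0]
ft_force: [-0.1, -3.4, -0.2]
finger_gap: 0.004
finger_force: 1.7
```

```bash
python3 s.py
```

```text
t 6.15 lb mm [   0.2 -125.2] z 56.3 tooly deg -7.54 tz [ 1.0e-04 -1.2e-03 -1.0e+00] F lb [ 0.37 -3.43] -0.21 j7 [-0.26  0.72  0.43  1.85 -0.46  0.67  0.32] gap 0.004
```

Contact: 3.4 N at TCP y ≈ -125. The push continues at about 30 mm/s.

Request:
play_rows([
  {"x": 0.1, "y": 0, "z": 0, "wx": 0, "wy": 0, "wz": 0},
  {"x": 0.1, "y": 0, "z": 0, "wx": 0, "wy": 0, "wz": 0},
  {"x": 0.1, "y": 0, "z": 0, "wx": 0, "wy": 0, "wz": 0},
  {"x": 0.1, "y": 0, "z": 0, "wx": 0, "wy": 0, "wz": 0},
  {"x": 0.1, "y": 0, "z": 0, "wx": 0, "wy": 0, "wz": 0},
  {"x": 0.1, "y": 0, "z": 0, "wx": 0, "wy": 0, "wz": 0},
  {"x": 0.1, "y": 0, "z": 0, "wx": 0, "wy": 0, "wz": 0},
  {"x": 0.1, "y": 0, "z": 0, "wx": 0, "wy": 0, "wz": 0},
  {"x": 0.1, "y": 0, "z": 0, "wx": 0, "wy": 0, "wz": 0},
  {"x": 0.1, "y": 0, "z": 0, "wx": 0, "wy": 0, "wz": 0},
  {"x": 0.1, "y": 0, "z": 0, "wx": 0, "wy": 0, "wz": 0},
  {"x": 0.1, "y": 0, "z": 0, "wx": 0, "wy": 0, "wz": 0},
])

```text
clock: 7.15
ee_pos: [0.5795, -0.0497, 0.0562]
ee_rot: [0.0, 0.752, 0.659, 0.0]
ft_force: [0.4, -3.5, 0.2]
finger_gap: 0.003
finger_force: 1.8
```

Request:
play_rows([
  {"x": 0.1, "y": 0, "z": 0, "wx": 0, "wy": 0, "wz": 0},
  {"x": 0.1, "y": 0, "z": 0, "wx": 0, "wy": 0, "wz": 0},
  {"x": 0.1, "y": 0, "z": 0, "wx": 0, "wy": 0, "wz": 0},
  {"x": 0.1, "y": 0, "z": 0, "wx": 0, "wy": 0, "wz": 0},
  {"x": 0.1, "y": 0, "z": 0, "wx": 0, "wy": 0, "wz": 0},
  {"x": 0.1, "y": 0, "z": 0, "wx": 0, "wy": 0, "wz": 0},
  {"x": 0.1, "y": 0, "z": 0, "wx": 0, "wy": 0, "wz": 0},
  {"x": 0.1, "y": 0, "z": 0, "wx": 0, "wy": 0, "wz": 0},
  {"x": 0.1, "y": 0, "z": 0, "wx": 0, "wy": 0, "wz": 0},
  {"x": 0.1, "y": 0, "z": 0, "wx": 0, "wy": 0, "wz": 0},
  {"x": 0.1, "y": 0, "z": 0, "wx": 0, "wy": 0, "wz": 0},
  {"x": 0.1, "y": 0, "z": 0, "wx": 0, "wy": 0, "wz": 0},
])

```text
clock: 8.15
ee_pos: [0.5834, -0.0199, 0.0562]
ee_rot: [0.0, 0.752, 0.66, -0.0]
ft_force: [0.2, -3.8, 1.1]
finger_gap: 0.003
finger_force: 2.0
```

```bash
python3 s.py;python3 - <<'E'
from h import *
cv2.imwrite('pics/t1.png',cv2.convertScaleAbs(cv2.resize(grab_frame("top")[145:280,200:430,::-1],None,fx=3.4,fy=3.4,interpolation=cv2.INTER_CUBIC),alpha=1.5))
E
```

```text
t 8.15 lb mm [  0.  -64.1] z 56.2 tooly deg -7.47 tz [ 0. -0. -1.] F lb [ 0.75 -3.74] 1.11 j7 [-0.36  0.72  0.44  1.85 -0.47  0.68  0.22] gap 0.003
```

View pics/t1.png

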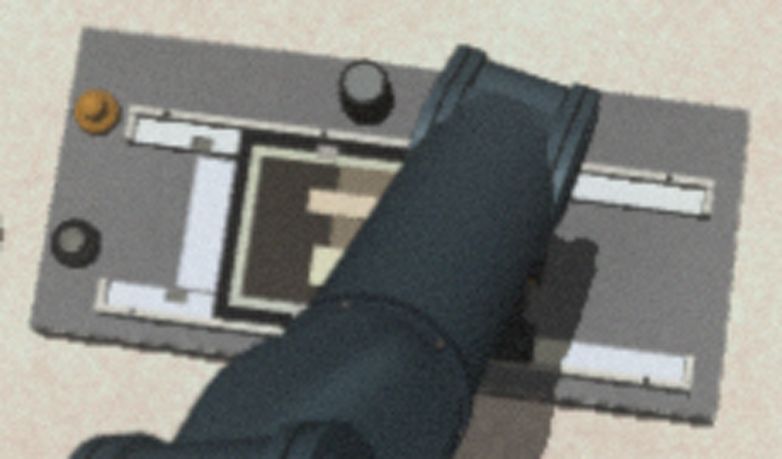

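The carrier has moved about 68 mm: its leading edge is now at crop (243,129), and it is straight. About 45 mm remain, so the drop is expected at TCP y ≈ -19.

Request:
play_rows([
  {"x": 0.1, "y": 0, "z": 0, "wx": 0, "wy": 0, "wz": 0},
  {"x": 0.1, "y": 0, "z": 0, "wx": 0, "wy": 0, "wz": 0},
  {"x": 0.1, "y": 0, "z": 0, "wx": 0, "wy": 0, "wz": 0},
  {"x": 0.1, "y": 0, "z": 0, "wx": 0, "wy": 0, "wz": 0},
  {"x": 0.1, "y": 0, "z": 0, "wx": 0, "wy": 0, "wz": 0},
  {"x": 0.1, "y": 0, "z": 0, "wx": 0, "wy": 0, "wz": 0},
  {"x": 0.1, "y": 0, "z": 0, "wx": 0, "wy": 0, "wz": 0},
  {"x": 0.1, "y": 0, "z": 0, "wx": 0, "wy": 0, "wz": 0},
  {"x": 0.1, "y": 0, "z": 0, "wx": 0, "wy": 0, "wz": 0},
  {"x": 0.1, "y": 0, "z": 0, "wx": 0, "wy": 0, "wz": 0},
  {"x": 0.08, "y": 0, "z": 0, "wx": 0, "wy": 0, "wz": 0},
  {"x": 0.08, "y": 0, "z": 0, "wx": 0, "wy": 0, "wz": 0},
])

```text
clock: 9.2
ee_pos: [0.5872, 0.0088, 0.0562]
ee_rot: [0.0, 0.752, 0.66, -0.0]
ft_force: [-0.6, -4.1, 0.3]
finger_gap: 0.005
finger_force: 2.1
```

Request:
play_rows([
  {"x": 0.06, "y": 0, "z": 0, "wx": 0, "wy": 0, "wz": 0},
  {"x": 0.06, "y": 0, "z": 0, "wx": 0, "wy": 0, "wz": 0},
  {"x": 0.06, "y": 0, "z": 0, "wx": 0, "wy": 0, "wz": 0},
  {"x": 0.06, "y": 0, "z": 0, "wx": 0, "wy": 0, "wz": 0},
  {"x": 0.06, "y": 0, "z": 0, "wx": 0, "wy": 0, "wz": 0},
  {"x": 0.06, "y": 0, "z": 0, "wx": 0, "wy": 0, "wz": 0},
])

```text
clock: 9.7
ee_pos: [0.5884, 0.0177, 0.0562]
ee_rot: [0.0, 0.752, 0.66, 0.0]
ft_force: [-1.5, -4.4, 0.2]
finger_gap: 0.007
finger_force: 2.0
```

```bash
python3 s.py
```

```text
t 9.7 lb mm [ -0.1 -26.1] z 56.2 tooly deg -7.48 tz [ 0.  0. -1.] F lb [-0.93 -4.61] 0.22 j7 [-0.43  0.73  0.44  1.83 -0.47  0.68  0.16] gap 0.007
```

Slow steps from here, with a force check after each short call.

Request:
play_rows([
  {"x": 0.06, "y": 0, "z": 0, "wx": 0, "wy": 0, "wz": 0},
  {"x": 0.06, "y": 0, "z": 0, "wx": 0, "wy": 0, "wz": 0},
  {"x": 0.06, "y": 0, "z": 0, "wx": 0, "wy": 0, "wz": 0},
])

```text
clock: 9.95
ee_pos: [0.5889, 0.0222, 0.0562]
ee_rot: [-0.0, 0.752, 0.66, 0.0]
ft_force: [-0.5, -3.3, -0.0]
finger_gap: 0.008
finger_force: 1.8
```

Request:
play_rows([
  {"x": 0.06, "y": 0, "z": 0, "wx": 0, "wy": 0, "wz": 0},
  {"x": 0.06, "y": 0, "z": 0, "wx": 0, "wy": 0, "wz": 0},
])

```text
clock: 10.12
ee_pos: [0.5892, 0.0255, 0.0561]
ee_rot: [-0.0, 0.752, 0.66, -0.0]
ft_force: [-0.2, -3.3, 0.0]
finger_gap: 0.006
finger_force: 1.7
```

Request:
play_rows([
  {"x": 0.05, "y": 0, "z": 0, "wx": 0, "wy": 0, "wz": 0},
  {"x": 0.05, "y": 0, "z": 0, "wx": 0, "wy": 0, "wz": 0},
])

```text
clock: 10.28
ee_pos: [0.5895, 0.0276, 0.0561]
ee_rot: [-0.0, 0.752, 0.66, -0.0]
ft_force: [-0.9, -4.0, -0.9]
finger_gap: 0.006
finger_force: 1.7
```

Request:
play_rows([
  {"x": 0.05, "y": 0, "z": 0, "wx": 0, "wy": 0, "wz": 0},
  {"x": 0.05, "y": 0, "z": 0, "wx": 0, "wy": 0, "wz": 0},
])

```text
clock: 10.45
ee_pos: [0.5896, 0.0286, 0.0561]
ee_rot: [0.0, 0.752, 0.659, -0.001]
ft_force: [-2.0, -8.5, -0.2]
finger_gap: 0.004
finger_force: 4.3
```

The force rose to 8.5 N and the motion stalled at TCP y ≈ -15, so it has likely dropped. I'll back off, rise and look.

Request:
play_rows([
  {"x": -0.3, "y": 0, "z": 0, "wx": 0, "wy": 0, "wz": 0},
  {"x": -0.7, "y": 0, "z": 0, "wx": 0, "wy": 0, "wz": 0},
  {"x": -0.5, "y": 0, "z": -0.5, "wx": 0, "wy": 0, "wz": 0},
  {"x": 0, "y": 0, "z": -1, "wx": 0, "wy": 0, "wz": 0},
  {"x": 0, "y": 0, "z": -1, "wx": 0, "wy": 0, "wz": 0},
  {"x": 0, "y": 0, "z": -1, "wx": 0, "wy": 0, "wz": 0},
  {"x": 0, "y": 0, "z": -1, "wx": 0, "wy": 0, "wz": 0},
  {"x": 0, "y": 0, "z": -1, "wx": 0, "wy": 0, "wz": 0},
])

```text
clock: 11.12
ee_pos: [0.585, -0.0072, 0.196]
ee_rot: [-0.0, 0.752, 0.659, 0.001]
ft_force: [-0.2, -0.8, -0.1]
finger_gap: 0.004
finger_force: 0.0
```

```bash
python3 s.py
python3 - <<'E'
from h import *
z=np.load('lb.npz'); R,t=z['R'],z['t']
a=grab_frame("side"); cv2.imwrite('pics/s2.png',cv2.convertScaleAbs(cv2.resize(a[200:390,120:350,::-1],None,fx=3.1,fy=3.1,interpolation=cv2.INTER_CUBIC),alpha=1.4))
for zz in(.061,.066): print(zz,[((pix("side",[[*(R@[x,y+.09]+t),zz]])[0]-[120,200])*3.1).round(0).tolist() for x,y in((-.075,.1),(.075,.1),(-.075,-.1),(.075,-.1))])
E
```

```text
t 11.12 lb mm [ -0.1 -51.2] z 196.0 tooly deg -7.49 tz [ 7.0e-04  1.2e-03 -1.0e+00] F lb [-0.04 -0.85] -0.06 j7 [-0.47  0.53  0.56  1.78 -0.34  0.93  0.1 ] gap 0.004
0.061 [[461.0, 389.0], [237.0, 328.0], [576.0, 186.0], [379.0, 142.0]]
0.066 [[460.0, 383.0], [236.0, 323.0], [576.0, 180.0], [378.0, 136.0]]
```

View pics/s2.png

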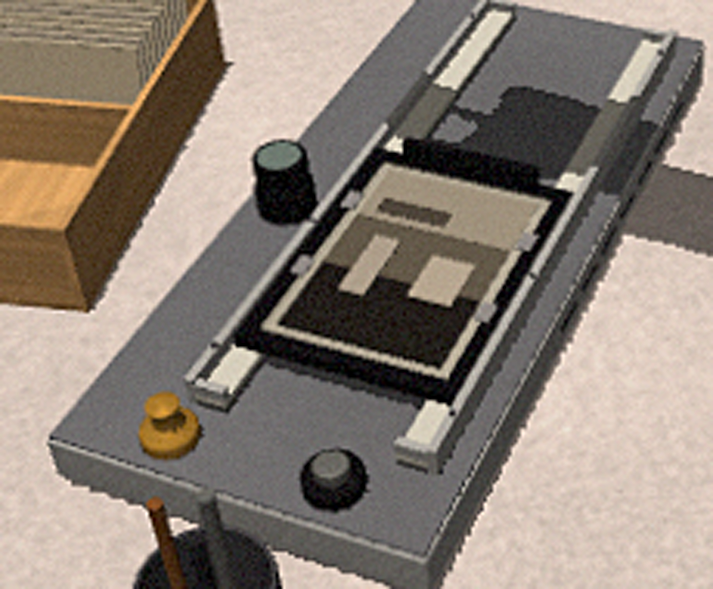

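The carrier lies straight and flush between the lips, with its front edge at crop (240,340)-(450,397) as predicted and the front notches covered. The loupe, paperweight and cup are untouched. With the hard stop as well, I take it as seated, and move over the button (crop (333,465)).

Request:
play_rows([
  {"x": 1, "y": -0.1, "z": 0, "wx": 0, "wy": 0, "wz": 0},
  {"x": 1, "y": -0.1, "z": 0, "wx": 0, "wy": 0, "wz": 0},
  {"x": 1, "y": -0.1, "z": 0, "wx": 0, "wy": 0, "wz": 0},
  {"x": 1, "y": -0.1, "z": 0, "wx": 0, "wy": 0, "wz": 0},
  {"x": 1, "y": -0.1, "z": 0, "wx": 0, "wy": 0, "wz": 0},
  {"x": 1, "y": -0.1, "z": 0, "wx": 0, "wy": 0, "wz": 0},
  {"x": 1, "y": -0.1, "z": 0, "wx": 0, "wy": 0, "wz": 0},
  {"x": 1, "y": -0.1, "z": 0, "wx": 0, "wy": 0, "wz": 0},
  {"x": 1, "y": -0.1, "z": 0, "wx": 0, "wy": 0, "wz": 0},
  {"x": 1, "y": -0.1, "z": 0, "wx": 0, "wy": 0, "wz": 0},
  {"x": 1, "y": -0.1, "z": 0, "wx": 0, "wy": 0, "wz": 0},
  {"x": 1, "y": 0, "z": 0, "wx": 0, "wy": 0, "wz": 0},
])

```text
clock: 12.17
ee_pos: [0.5963, 0.2955, 0.1947]
ee_rot: [-0.001, 0.752, 0.66, 0.0]
ft_force: [0.7, 0.1, 0.2]
finger_gap: 0.005
finger_force: 0.0
```

Request:
play_rows([
  {"x": 0.4, "y": 0, "z": 0, "wx": 0, "wy": 0, "wz": 0},
  {"x": 0, "y": 0, "z": 0.5, "wx": 0, "wy": 0, "wz": 0},
  {"x": 0, "y": 0, "z": 1, "wx": 0, "wy": 0, "wz": 0},
  {"x": 0, "y": 0, "z": 1, "wx": 0, "wy": 0, "wz": 0},
  {"x": 0, "y": 0, "z": 1, "wx": 0, "wy": 0, "wz": 0},
  {"x": 0, "y": 0, "z": 0, "wx": 0, "wy": 0, "wz": 0},
  {"x": 0, "y": 0, "z": 0, "wx": 0, "wy": 0, "wz": 0},
])

```text
clock: 12.75
ee_pos: [0.5975, 0.3011, 0.1052]
ee_rot: [0.0, 0.752, 0.659, -0.002]
ft_force: [0.8, 0.1, 0.6]
finger_gap: 0.004
finger_force: 0.0
```

```bash
python3 s.py
python3 - <<'E'
from h import *
a=grab_frame("side"); b=grab_frame("top")
im=np.hstack([cv2.resize(x,None,fx=3,fy=3,interpolation=cv2.INTER_CUBIC) for x in (a[250:430,120:250],b[140:320,160:290])])
cv2.imwrite('pics/s3.png',cv2.convertScaleAbs(im[:,:,::-1],alpha=1.5))
print("tcp pix",(pix("side",[observe()['ee_pos']])[0]-[120,250])*3)
E
```

```text
t 12.75 lb mm [-28.7 256. ] z 105.2 tooly deg -7.6 tz [-0.0026 -0.0024 -1.    ] F lb [0.77 0.24] 0.57 j7 [-0.84  0.77  0.47  1.59 -0.42  0.89 -0.35] gap 0.004
tcp pix [315.0497073  232.20731611]
```

View pics/s3.png

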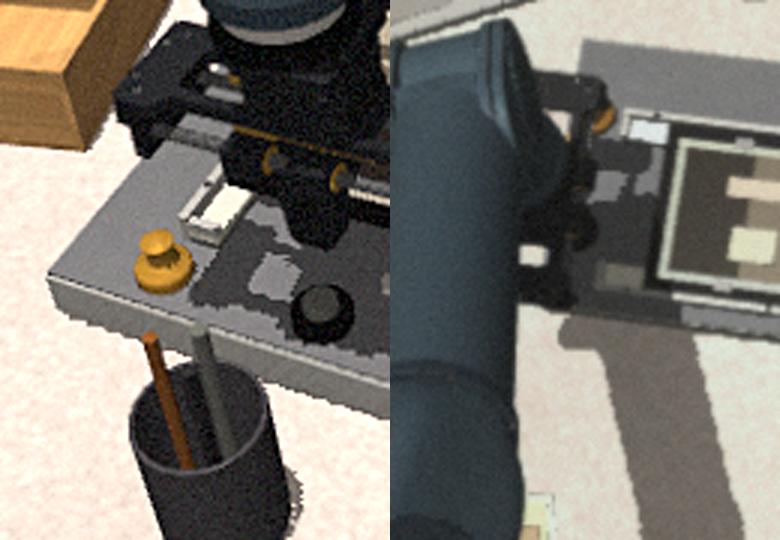

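The fingertip at crop (318,240) is above and just behind the button (322,303). Before descending I'll check how far the pencil tips stand from the gripper body.

Run:
```python
from h import *
z=np.load('lb.npz')
for zz in (.156,.13): print(zz,((plane("side",[(170,361.5),(186,358.5)],zz)[:,:2]-z['t'])@z['R']*1000).round())
```

```text
0.156 [[ -8. 383.]
 [-27. 370.]]
0.13 [[  8. 366.]
 [-12. 353.]]
```

Request:
play_rows([
  {"x": 0.2, "y": 0, "z": 0.3, "wx": 0, "wy": 0, "wz": 0},
  {"x": 0, "y": 0, "z": 0.2, "wx": 0, "wy": 0, "wz": 0},
  {"x": 0, "y": 0, "z": 0, "wx": 0, "wy": 0, "wz": 0},
])

```text
clock: 13.1
ee_pos: [0.5983, 0.3093, 0.0932]
ee_rot: [-0.0, 0.751, 0.66, -0.0]
ft_force: [0.7, 0.4, -0.5]
finger_gap: 0.004
finger_force: 0.0
```

The pencils are at y ≥ 353 mm and the body reaches about 302 mm, so it is clear. Descending.

Request:
play_rows([
  {"x": 0, "y": 0, "z": 0.6, "wx": 0, "wy": 0, "wz": 0},
  {"x": 0, "y": 0, "z": 0.5, "wx": 0, "wy": 0, "wz": 0},
  {"x": 0, "y": 0, "z": 0.1, "wx": 0, "wy": 0, "wz": 0},
  {"x": 0, "y": 0, "z": 0, "wx": 0, "wy": 0, "wz": 0},
])

```text
clock: 13.43
ee_pos: [0.5976, 0.3081, 0.0619]
ee_rot: [-0.0, 0.752, 0.66, -0.002]
ft_force: [-0.5, -0.7, 0.0]
finger_gap: 0.002
finger_force: 0.0
```

Request:
play_rows([
  {"x": 0, "y": 0, "z": 0.08, "wx": 0, "wy": 0, "wz": 0},
  {"x": 0, "y": 0, "z": 0.08, "wx": 0, "wy": 0, "wz": 0},
])

```text
clock: 13.6
ee_pos: [0.599, 0.3085, 0.0599]
ee_rot: [0.0, 0.752, 0.659, 0.0]
ft_force: [-0.8, -0.2, 2.1]
finger_gap: 0.006
finger_force: 1.1
```

Contact at about 0.060 m with 2 N. I'll press on to about 5 mm of travel.

Request:
play_rows([
  {"x": 0, "y": 0, "z": 0.08, "wx": 0, "wy": 0, "wz": 0},
  {"x": 0, "y": 0, "z": 0.08, "wx": 0, "wy": 0, "wz": 0},
  {"x": 0, "y": 0, "z": 0, "wx": 0, "wy": 0, "wz": 0},
])

```text
clock: 13.85
ee_pos: [0.5991, 0.3085, 0.0565]
ee_rot: [-0.0, 0.752, 0.659, 0.0]
ft_force: [-2.1, -1.5, 5.0]
finger_gap: 0.006
finger_force: 2.7
```

Request:
play_rows([
  {"x": 0, "y": 0, "z": 0.06, "wx": 0, "wy": 0, "wz": 0},
  {"x": 0, "y": 0, "z": 0, "wx": 0, "wy": 0, "wz": 0},
])

```text
clock: 14.02
ee_pos: [0.5991, 0.3086, 0.0563]
ee_rot: [-0.0, 0.752, 0.659, 0.0]
ft_force: [-6.2, -2.9, 16.5]
finger_gap: 0.005
finger_force: 8.1
```

The force climbs to 16 N with no further travel, so the button is bottomed. I'll let go, rise clear and look.

Request:
play_rows([
  {"x": 0, "y": 0, "z": -0.3, "wx": 0, "wy": 0, "wz": 0},
  {"x": 0, "y": 0, "z": -0.8, "wx": 0, "wy": 0, "wz": 0},
  {"x": 0, "y": 0, "z": -1, "wx": 0, "wy": 0, "wz": 0},
  {"x": 0, "y": 0, "z": -1, "wx": 0, "wy": 0, "wz": 0},
  {"x": 0, "y": 0, "z": -1, "wx": 0, "wy": 0, "wz": 0},
  {"x": 0, "y": 0, "z": -1, "wx": 0, "wy": 0, "wz": 0},
  {"x": 0, "y": 0, "z": -1, "wx": 0, "wy": 0, "wz": 0},
  {"x": 0, "y": 0, "z": -1, "wx": 0, "wy": 0, "wz": 0},
  {"x": 0, "y": 0, "z": 0, "wx": 0, "wy": 0, "wz": 0},
  {"x": 0, "y": 0, "z": 0, "wx": 0, "wy": 0, "wz": 0},
  {"x": 0, "y": 0, "z": 0, "wx": 0, "wy": 0, "wz": 0},
])

```text
clock: 14.93
ee_pos: [0.5983, 0.3087, 0.231]
ee_rot: [-0.0, 0.752, 0.66, -0.0]
ft_force: [-0.2, 0.3, 0.3]
finger_gap: 0.001
finger_force: 0.0
```

```bash
python3 s.py
python3 - <<'E'
from h import *
a=grab_frame("side"); cv2.imwrite('pics/s4.png',cv2.convertScaleAbs(cv2.resize(a[200:390,120:350,::-1],None,fx=3.1,fy=3.1,interpolation=cv2.INTER_CUBIC),alpha=1.3))
E
```

```text
t 14.93 lb mm [-28.8 263.6] z 231.0 tooly deg -7.47 tz [-8.e-04 -2.e-04 -1.e+00] F lb [-0.28  0.31] 0.25 j7 [-0.89  0.64  0.54  1.5  -0.35  1.1  -0.41] gap 0.001
```

View pics/s4.png

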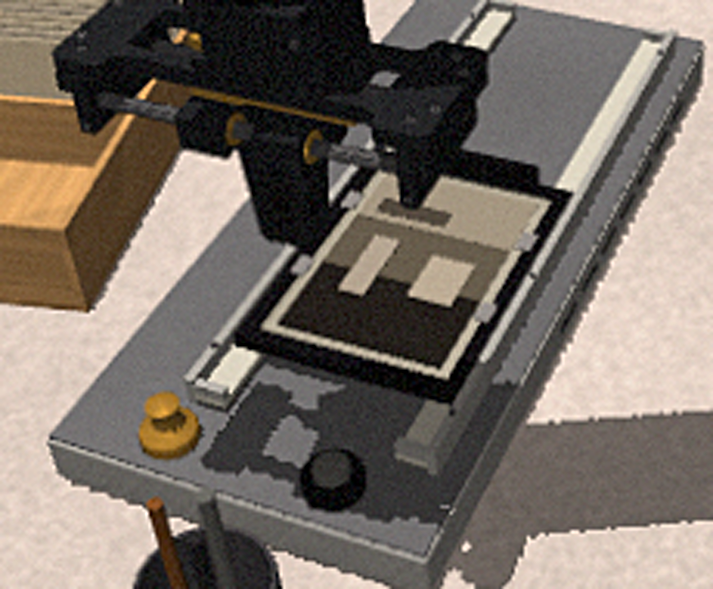

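The carrier is unchanged in its seat, with its front edge at crop (240,340)-(450,397). The button is up again at (333,465), the paperweight and cup stand where they were, and the arm is clear. I'm handing in.

```bash
python3 -c "
from workcell import *
print(sign_off())"
```

```text
the job is handed in; nothing more can be done
None
```

I pushed the carrier until it stopped hard at the notches, looking flush and straight, pressed the lamp button to its stop and released it, and handed in at about 15 s with the arm clear; sign-off returned no verdict.

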